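Unlatch and slide off the humidifier's filter cover

TASK

Open the filter of the ripening-room humidifier on the bench: with the fingertips press its snap tab fully down, where it stays, then push the released filter cover along its channel until it is completely off its seat and lies flat on the shelf beyond the tab, with the whole filter uncovered. Only press and push: do not lift or tip the cover, and leave the small cheese, the brush and the jar where they are.

Things in the scene. Friction and masses are not known exactly. Their poses are not given: they have to be found in the camera images.
- cover: Loose flat grey plastic filter cover, 90 x 90 mm, 0.15 to 0.31 kg, lying in a channel on top of the humidifier. Origin: centre of its underside, on the deck; plate top 12 mm above. +y: the way it slides off (a few N of friction). It rides on 4 mm high runners along its sides; between them its underside is 4 mm above the deck.
- cover_rib (a point): Middle of the rear face of the upright rib along the cover's rear (-y) edge: the face to push on. It is flush with the cover's rear edge, 45 mm behind the cover's origin, 20 mm above the deck. Rib: 70 mm long (x), 8 mm thick, top 34 mm above the deck. Axes as the cover.
- seat (a point): Centre of the cover's seat on the humidifier's flat deck, 60 mm above the bench; the cover's origin starts within 1 mm of it. +y: the way the cover slides off; z up. The humidifier is a white box, fixed, 130 mm wide (x). Channel walls with inward lips (82 mm apart, top 18.5 mm above the deck) run from y = -115 to +47 mm, where the seat ends. Filter under the cover: y = -40 to +40 mm.
- rear_deck (a point): Centre of the bare strip of deck behind the seated cover, 80 mm behind the seat point, axes as the seat: 70 mm long in y, 82 mm between the lips, room for the fingers behind the rib. Behind it a block rises to 35 mm above the deck.
- shelf (a point): Centre of the place on the same deck beyond the seat where the cover is to lie, 107 mm along +y from the seat point, axes as the seat. The cover's origin should come here; it is completely off its seat from 15 mm short of it, and meets a 10 mm high end stop 17 mm past it. Side walls 10 mm high, 94 mm apart.
- tab_top (a point): Centre of the top face of the snap tab, a grey plastic pad 44 mm (x) by 36 mm (y), just ahead of the cover's front edge, 66 mm along +y from the seat point. At the start it stands 10 mm proud of the deck and blocks the cover (gap 3 mm). Axes as the seat. Pressed straight down it goes flush with the deck.
- tab (a joint): Travel of the snap tab, m: 0 = out (10 mm proud), 0.010 = fully in, flush with the deck. It takes about 4 N to move, hits a hard stop at 0.010 and stays where it is left; it does not spring back. The cover passes over it once it is more than about 0.007 in.
- tomme: Small round cheese, 110 mm across, 45 mm high, standing on the bench beside the humidifier. Origin: centre of its underside. A bystander: leave it.
- brush: Hand brush, 190 mm long, lying on the bench beside the humidifier. Origin: underside, near its middle; its length lies along its x axis. A bystander: leave it.
- jar: Small closed jar, 60 mm across, 75 mm high, standing on the bench. Origin: centre of its underside. A bystander: leave it.
Things that resemble listed ones, but are neither listed nor needed, are in the scene too. Leave any orange or red look-alike of the cover alone.

How it is judged:
By the outcome, as a careful person would: the job done as asked, in the order asked, and still so for the second after the job is handed in, with the robot touching nothing.
It also fails if it takes over 40 s, if anything falls off the work surface, if the arm or the gripper's body presses on something with over 40 N, if the wrist force passes 120 N, or if a joint passes its speed limit or range.

ROBOT

A 6-joint arm with a two-finger parallel gripper is mounted at the origin on the work surface. World frame = base frame: x ahead of the robot, y to its left, z up, the work surface at z = 0. Lengths are in m, angles in rad, forces in N, time in s.
With the tool pointing down it reaches from about 0.375 to 0.975 m from the base axis. Payload 3.8 kg.
Tool frame: the origin (TCP) lies midway between the tips of the shut fingers; the grasp point (between the pads) lies 19 mm behind it; z points along the fingers, y is the line along which they close (so a half turn about z gives the same grasp; the last joint's range is limited). The gripper opens to 85 mm and grips with 20 to 120 N. Pads are 22 mm wide; open, the fingers measure 114 mm over their backs; the gripper's body (76 mm by 85 mm) begins 54 mm behind the grasp point. The pads swing forward as they close: fully open they stand 13 mm farther back than shut.
Start: joints at [-1.181, 0.264, 1.604, -0, 1.274, -0.037], TCP at [0.279, -0.614, 0.231] pointing down, gripper open.
Joint ranges: [-2.63, 2.63], [-0.94, 2.18], [0.31, 2.57], [-1.31, 4.45], [0, 2.66], [-2.55, 2.55]. Speed limits (rad/s): [2.57, 2.57, 3.14, 3.14, 3.14, 3.14].

INTERFACE

Orientations are given as a rotation vector (axis times angle).
In Python, from cell import robot gives the robot as it stands. The module is installed in compiled form; this text tells all that it offers.
- The arm moves only by the tool jog_arm, never from a script. Its argument "series" is a list of rows, each an object of numbers: "hand": the finger opening in mm, from 0 to 85.4; "dx", "dy", "dz": the shift along the tool's x, y, z in mm; "rx", "ry", "rz": the turn, a rotation vector about the tool's x, y, z in rad. In form: [{"hand": .., "dx": .., "dy": .., "dz": .., "rx": .., "ry": .., "rz": ..}, ...]. A call has 1 to 5 rows; each row is the pose to reach, as a shift and turn from the pose commanded when the call began, along the tool's axes at that moment; what a row does not reach only later rows make up. A row lasts 1/8 s, in which the tool goes at most 62.5 mm and 10.7 degrees, less where a joint would pass 70% of its speed; a pose out of reach is approached as far as the arm can. A call with a gripper value outside its range is refused whole. The fingers move at their own pace and stop on an object; "force" is the grip in N (left out, the last holds). Time passes only in rows, so rows that repeat a pose let the fingers close. It gives the time, the measured TCP pose, the force, the opening and the grip force at its end, in the units of the state.
- robot.get_state(): the state, without advancing time (a new reading comes with each control period).
- robot.snapshot(name): name is "scene" or "side" or "wrist"; returns a dict with "frame" (400x640x3 uint8, blue, green, red), "fx", "fy", "cx", "cy" (pixels), "R" (3x3) and "t" (3): a world point X has camera coordinates R X + t; the wrist camera has in their place "tool_from_camera" (4x4, takes a point from camera to tool coordinates, whose origin is the TCP and whose axes are the flange's). Camera axes: x right, y down, z forward; pixel columns grow to the right and rows downward; lengths in m; the calibration is good to about 2 mm. A picture is of the moment at which its call begins: read the wrist's pose just before it. There is no depth.
- robot.sign_off(): hands the job in; it is judged then, once.
Trained networks look in the newest picture that a camera, given by its name, has taken for a name from the list of things; names that differ only in an ending like _2 or _b are one class to them, and where a whole thing is asked for, a point or a joint stands for the part that bears it (a point fixed in the world has none). Each returns a list of dicts, best first, with "score" (0 to 1); they miss things now and then, are a little off and sometimes report something else, mostly with a low value. They report only what shows in the picture. A call takes as long as a camera call. They do not tell look-alikes from the thing itself.
- robot.regions_of(camera, thing): "region" (400x640 bool, what is visible of it) and "rect" ([left, top, right, bottom] in pixels, round what is visible of it).
The state is a dict: "clock": time; "qpos": joint angles; "dq": joint speeds; "joint_torque": joint torques, N m; "position": TCP position; "ee_rot": TCP orientation; "ft_force": force on the tool from outside, world axes, zero at the start; "moment": the same for the moment, N m; "finger_gap": finger opening in m; "grasp_force": force on a finger pad.
Only numpy, scipy, OpenCV 4.12 (cv2) and the standard library are available. Lean on these libraries where they do the work, as an engineer would, in place of code of your own. Each camera call takes 0.05 s, during which the arm holds its last target. There are 200 camera calls.

## Working session

There is one attempt and no reset: what is moved stays moved. The work goes in short steps, Python scripts to look and compute and a tool call to move; the robot and the scene stay as the last step left them, time stands still between calls to the robot, and variables do not carry over. Pictures are saved under pics/ and viewed, at most 10 in all, crops included, and the job is handed in when it is done.

Besides the shell and the picture viewer there is one more tool, called after "Emit:" as name(argument=value, ...), one argument or row to a line, values as JSON. jog_arm: Moves the arm, as the interface text tells. Its arguments: {"type":"object","properties":{"series":{"type":"array"},"force":{"type":"number"}},"required":["series"]}

```bash
mkdir -p pics
cat > h.py <<'E'
import numpy as np, cv2
from cell import robot
def px2w(s,u,v,z):
    R=np.array(s["R"]);t=np.array(s["t"])
    d=R.T@np.array([(u-s["cx"])/s["fx"],(v-s["cy"])/s["fy"],1]);c=-R.T@t
    return c+d*(z-c[2])/d[2]
def w2px(s,X):
    p=np.array(s["R"])@np.array(X)+np.array(s["t"])
    return np.array([s["fx"]*p[0]/p[2]+s["cx"],s["fy"]*p[1]/p[2]+s["cy"]])
E
python3 - <<'E'
from h import *
for c in ["scene","side"]:
    s=robot.snapshot(c); cv2.imwrite(f"pics/{c}0.png",s["frame"])
    R=np.array(s["R"]);print(c,(-R.T@np.array(s["t"])).round(3),R[2].round(2))
    for n in ["cover","tab","tomme","brush","jar"]:
        for r in robot.regions_of(c,n)[:3]:
            print(n,round(r["score"],2),r["rect"],int(r["region"].sum()))
print(robot.get_state())
E
```

```text
scene [ 1.007 -0.594  0.647] [-0.48  0.65 -0.59]
cover 0.91 [354.1, 161.4, 394.2, 179.2] 612
cover 0.88 [195.7, 276.0, 257.6, 331.5] 2076
cover 0.82 [279.0, 182.2, 328.3, 212.5] 907
tab 0.49 [304.4, 176.3, 322.6, 187.3] 129
tomme 0.58 [339.2, 198.6, 389.2, 243.4] 1551
tomme 0.33 [279.5, 186.2, 323.5, 213.4] 921
brush 0.73 [224.3, 194.2, 264.8, 249.3] 857
jar 0.74 [334.5, 234.0, 363.0, 280.4] 1147
side [0.475 0.512 0.673] [ 0.09 -0.63 -0.77]
cover 0.94 [303.1, 114.5, 354.1, 148.9] 976
cover 0.77 [222.2, 134.0, 269.4, 166.8] 1190
cover 0.67 [263.5, 349.5, 345.6, 400.0] 2657
tab 0.72 [332.7, 232.1, 363.8, 259.1] 525
tomme 0.62 [229.7, 218.5, 291.7, 280.9] 2776
brush 0.79 [368.3, 167.3, 414.0, 241.5] 1288
jar 0.9 [241.4, 165.3, 272.4, 210.7] 1104
{'clock': 0.6, 'qpos': array([-1.18089801e+00,  2.63900213e-01,  1.60398487e+00, -2.80589190e-05,
        1.27369275e+00, -3.68911546e-02]), 'dq': array([-0.00060018, -0.00014748, -0.00041577, -0.00134336,  0.0006486 ,
       -0.00187122]), 'joint_torque': array([ 1.75911086e-04, -5.14641666e+01, -3.67456126e+01, -6.90293791e-05,
        1.13238551e-03, -4.56434208e-06]), 'position': array([ 0.27941359, -0.61445869,  0.23128776]), 'ee_rot': array([ 3.07031224e+00,  6.65331401e-01, -3.74023547e-05]), 'ft_force': array([-0.10183586, -0.45736777, -0.16838447]), 'moment': array([-0.0260639 , -0.01674348,  0.00334889]), 'grasp_force': 0.0, 'finger_gap': 0.08534235361558375}
```

View pics/scene0.png

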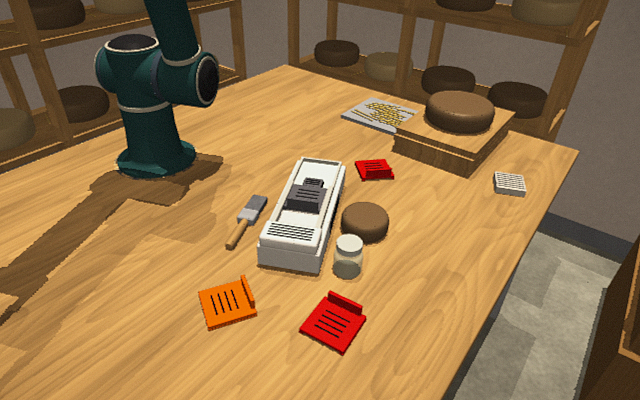

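View pics/side0.png

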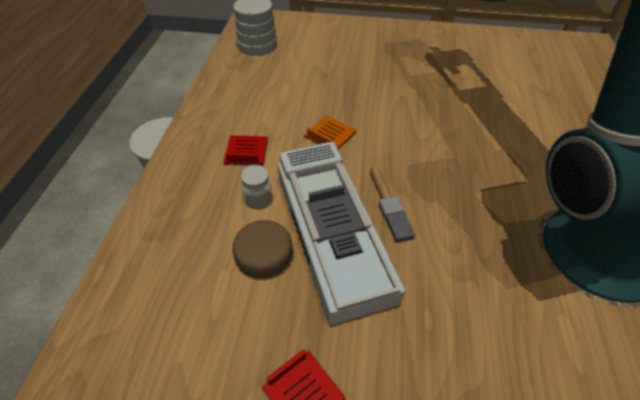

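The candidates for the cover are: the grey plate in the white humidifier at side (335,212) / scene (305,195), the orange look-alike at scene (228,303), and the red ones at scene (333,322) and (375,170). Only the grey one lies in the channel with the tab ahead of it, so it is the one meant. I'll confirm it in an enlarged crop.

Run:
```python
from h import *
a=cv2.imread("pics/side0.png")[135:330,260:420];b=cv2.imread("pics/scene0.png")[150:275,250:350]
a=cv2.resize(a,None,fx=3,fy=3,interpolation=cv2.INTER_CUBIC);b=cv2.resize(b,None,fx=3,fy=3,interpolation=cv2.INTER_CUBIC)
o=np.zeros((585,780,3),np.uint8);o[:,:480]=a;o[:375,480:]=b;cv2.imwrite("pics/crop.png",o)
```

```text
(no output)
```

View pics/crop.png

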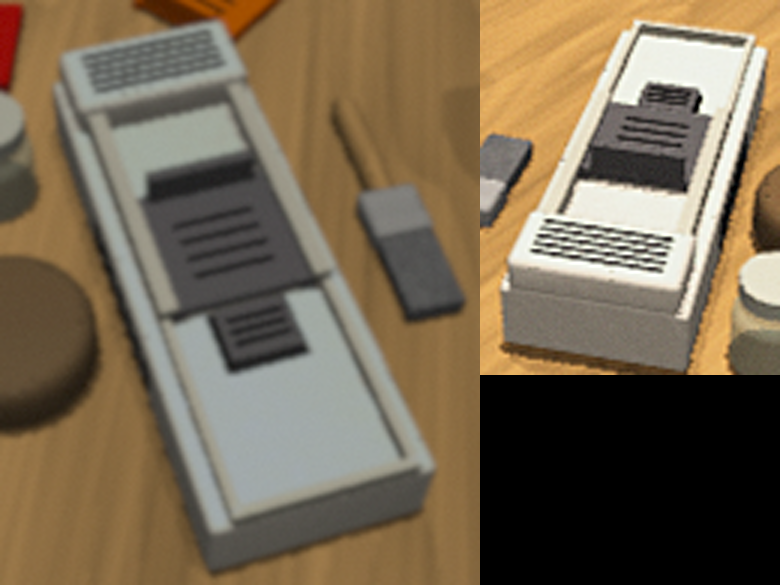

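The crop confirms it: a grey cover with its rib at the block end (side px ~(327,190)), and the tab just ahead of it at (346,246). Next I'll fit the seat pose from corners in both cameras.

Run:
```python
from h import *
from scipy.optimize import least_squares
S={c:robot.snapshot(c) for c in("side","scene")}
P=[("side",150,178,35,-45,34),("side",250,152,-35,-45,34),("side",176,308,41,47,18.5),("side",320,280,-41,47,18.5),
("side",240,506,47,169,10),("side",410,460,-47,169,10),("side",232,370,22,84,0),("side",308,350,-22,84,0),
("scene",592,152,-35,-45,34),("scene",688,166,35,-45,34),("scene",588,176,-35,-45,2),("scene",685,189,35,-45,2)]
def res(p):
    c,s=np.cos(p[2]),np.sin(p[2]);r=[]
    for cam,u,v,x,y,z in P:
        q=np.array([u/3+260,v/3+135]) if cam=="side" else np.array([(u-480)/3+250,v/3+150])
        x,y=x/1e3,y/1e3
        r.append(w2px(S[cam],[p[0]+c*x-s*y,p[1]+s*x+c*y,.06+z/1e3])-q)
    return np.ravel(r)
f=least_squares(res,[.5,-.1,0],loss="soft_l1");p=f.x
print(p.round(4)); print(res(p).reshape(-1,2).round(1).tolist())
c,s=np.cos(p[2]),np.sin(p[2])
for n,y in dict(seat=0,rear=-.08,ribrear=-.045,shelf=.107,tab=.066).items():print(n,(p[0]-s*y).round(4),(p[1]+c*y).round(4))
np.save("p.npy",p)
# outline check
for cam in S:
    im=cv2.resize(S[cam]["frame"],None,fx=1,fy=1)
```

```text
[0.51   0.0454 0.4568]
[[-2.7, -1.5], [0.1, -1.6], [1.2, 0.6], [-2.3, -1.8], [0.7, 0.7], [-0.5, -0.6], [-0.2, 0.5], [-1.5, 0.5], [-0.9, -4.5], [-1.3, -4.9], [0.7, -0.8], [-0.7, -0.7]]
seat 0.51 0.0454
rear 0.5453 -0.0264
ribrear 0.5298 0.005
shelf 0.4628 0.1415
tab 0.4809 0.1047
```

Run:
```python
from h import *
p=np.load("p.npy");c,s=np.cos(p[2]),np.sin(p[2])
o=np.zeros((600,800,3),np.uint8)
for cam,(x0,y0,w,h),k,ox in(("side",(295,180,75,100),5,0),("scene",(275,170,70,55),6,380)):
    S=robot.snapshot(cam);im=cv2.resize(S["frame"][y0:y0+h,x0:x0+w],None,fx=k,fy=k,interpolation=cv2.INTER_CUBIC)
    def q(x,y,z):return tuple(int(v) for v in (w2px(S,[p[0]+(c*x-s*y)/1e3,p[1]+(s*x+c*y)/1e3,.06+z/1e3])-[x0,y0]+.5)*k)
    for x1,x2,ya,yb,z in((-45,45,-45,45,12),(-35,35,-45,-37,34),(-22,22,48,84,10),(-41,41,-115,47,18.5)):
        cv2.polylines(im,[np.array([q(x1,ya,z),q(x2,ya,z),q(x2,yb,z),q(x1,yb,z)])],True,(0,255,0),1)
    o[:im.shape[0],ox:ox+im.shape[1]]=im
cv2.imwrite("pics/ov.png",o)
```

```text
(no output)
```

View pics/ov.png

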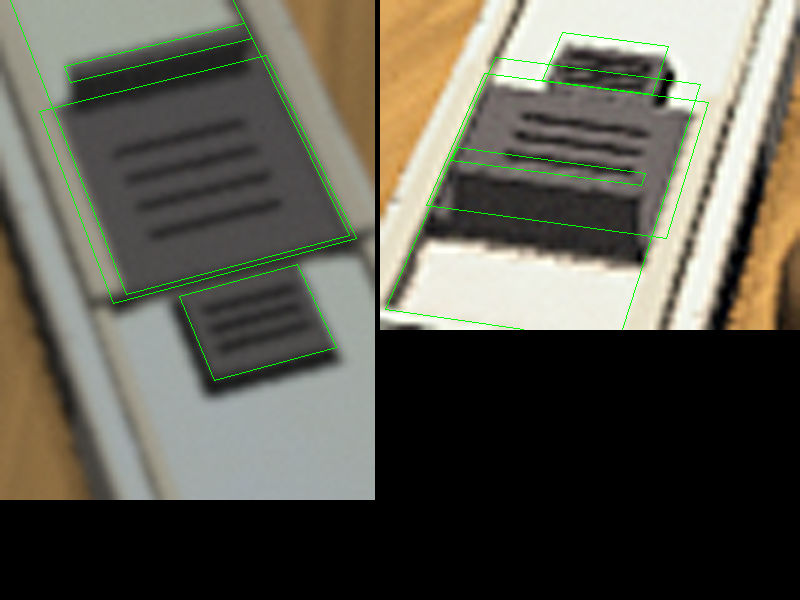

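```bash
cat >> h.py <<'E'
from scipy.spatial.transform import Rotation as Ro
def seat(p,x,y,z): # mm in seat frame -> world m
    c,s=np.cos(p[2]),np.sin(p[2]);return np.array([p[0]+(c*x-s*y)/1e3,p[1]+(s*x+c*y)/1e3,.06+z/1e3])
def rel(p,x,y,z): # jog row reaching the seat-frame point, tool down, tool x along seat +y
    st=robot.get_state();R=Ro.from_rotvec(st["ee_rot"])
    d=R.inv().apply(seat(p,x,y,z)-st["position"])*1e3
    c,s=np.cos(p[2]),np.sin(p[2]);T=Ro.from_matrix(np.array([[-s,c,0],[c,s,0],[0,0,-1]]).T)
    print("t",st["clock"],"d",d.round(1),"r",(R.inv()*T).as_rotvec().round(3),"F",np.round(st["ft_force"],1))
E
python3 - <<'E'
from h import *
from scipy.optimize import least_squares
S={c:robot.snapshot(c) for c in("side","scene")}
P=[("side",295+70/5,180+80/5,35,-45,34),("side",295+245/5,180+35/5,-35,-45,34),("side",260+176/3,135+308/3,41,47,18.5),("side",260+320/3,135+280/3,-41,47,18.5),
("side",340,303.5,47,169,10),("side",396.5,288.5,-47,169,10),("side",295+178/5,180+300/5,22,48,10),("side",295+300/5,180+265/5,-22,48,10),("side",295+338/5,180+345/5,-22,84,10),
("scene",275+(452-380)/6,170+174/6,-35,-45,34),("scene",275+(643-380)/6,170+200/6,35,-45,34),("scene",275+(660-380)/6,170+60/6,22,84,10)]
def res(p): return np.ravel([w2px(S[k[0]],seat(p,*k[3:]))-np.array(k[1:3])+.5 for k in P])
f=least_squares(res,np.load("p.npy"),loss="soft_l1");p=f.x;print(p.round(4),res(p).reshape(-1,2).round(1).tolist());np.save("p.npy",p)
for y in(0,66,107):print(seat(p,0,y,0).round(4))
rel(p,0,66,170)
E
```

```text
[0.5098 0.0451 0.4499] [[-0.9, -2.9], [0.3, -2.5], [1.6, 0.9], [-1.8, -1.3], [0.6, 1.2], [-0.2, -0.0], [0.2, -0.9], [-0.4, -0.1], [-0.5, 0.4], [-0.3, -2.4], [-0.6, -2.3], [1.5, -2.2]]
[0.5098 0.0451 0.06  ]
[0.481  0.1045 0.06  ]
[0.4632 0.1414 0.06  ]
t 0.9 d [ 481.1 -571.     1.3] r [-0.    -0.    -1.594] F [-0.8  0.4 -0.6]
```

Emit:
jog_arm(
  series=[
    {"dx": 481,"dy": -571,"dz": 0,"rz": -1.594,"hand": 0},
    {"dx": 481,"dy": -571,"dz": 0,"rz": -1.594,"hand": 0},
    {"dx": 481,"dy": -571,"dz": 0,"rz": -1.594,"hand": 0},
    {"dx": 481,"dy": -571,"dz": 0,"rz": -1.594,"hand": 0},
    {"dx": 481,"dy": -571,"dz": 0,"rz": -1.594,"hand": 0},
  ],
)

```text
validation failed for argument at $.se...
```

```bash
python3 -c "
from h import *
rel(np.load('p.npy'),0,66,170)"
```

```text
t 0.9 d [ 481.1 -571.     1.3] r [-0.    -0.    -1.594] F [-0.8  0.4 -0.6]
```

Emit:
jog_arm(
  series=[
    {"hand": 0,"dx": 481,"dy": -571,"dz": 0,"rx": 0,"ry": 0,"rz": -1.594},
    {"hand": 0,"dx": 481,"dy": -571,"dz": 0,"rx": 0,"ry": 0,"rz": -1.594},
    {"hand": 0,"dx": 481,"dy": -571,"dz": 0,"rx": 0,"ry": 0,"rz": -1.594},
    {"hand": 0,"dx": 481,"dy": -571,"dz": 0,"rx": 0,"ry": 0,"rz": -1.594},
    {"hand": 0,"dx": 481,"dy": -571,"dz": 0,"rx": 0,"ry": 0,"rz": -1.594},
  ],
)

```text
clock: 1.52
position: [0.3641, -0.3117, 0.2315]
ee_rot: [2.432, 1.987, 0.001]
ft_force: [-0.2, -0.3, 1.3]
finger_gap: -0.0003
grasp_force: 0.0
```

```bash
python3 -c "
from h import *
rel(np.load('p.npy'),0,66,170)"
```

```text
t 1.525 d [431.2  31.5   1.5] r [ 0.001  0.001 -0.651] F [-0.2 -0.3  1.3]
```

Emit:
jog_arm(
  series=[
    {"hand": 0,"dx": 431,"dy": 31,"dz": 0,"rx": 0,"ry": 0,"rz": -0.65},
    {"hand": 0,"dx": 431,"dy": 31,"dz": 0,"rx": 0,"ry": 0,"rz": -0.65},
    {"hand": 0,"dx": 431,"dy": 31,"dz": 0,"rx": 0,"ry": 0,"rz": -0.65},
    {"hand": 0,"dx": 431,"dy": 31,"dz": 0,"rx": 0,"ry": 0,"rz": -0.65},
    {"hand": 0,"dx": 431,"dy": 31,"dz": 0,"rx": 0,"ry": 0,"rz": -0.65},
  ],
)

```text
clock: 2.15
position: [0.45, -0.0111, 0.2319]
ee_rot: [1.677, 2.655, 0.001]
ft_force: [1.2, 0.3, -1.0]
finger_gap: -0.0002
grasp_force: 0.0
```

Run:
```python
from h import *
p=np.load('p.npy')
rel(p,0,66,170)
st=robot.get_state();s=robot.snapshot("wrist");im=s["frame"].copy()
M=np.array(s["tool_from_camera"]);print(M.round(3).tolist())
R=Ro.from_rotvec(st["ee_rot"])
def q(X):
    X=R.inv().apply(X-st["position"]);c=np.linalg.inv(M)@np.append(X,1)
    return (int(s["fx"]*c[0]/c[2]+s["cx"]),int(s["fy"]*c[1]/c[2]+s["cy"]))
for x1,x2,ya,yb,z in((-45,45,-45,45,12),(-35,35,-45,-37,34),(-22,22,48,84,10),(-41,41,-115,47,18.5)):
    cv2.polylines(im,[np.array([q(seat(p,x,y,z)) for x,y in((x1,ya),(x2,ya),(x2,yb),(x1,yb))])],True,(0,255,0),1)
cv2.imwrite("pics/w1.png",im)
```

```text
t 2.15 d [91.  77.7  1.9] r [ 0.002  0.001 -0.006] F [ 1.2  0.3 -1. ]
[[0.001, -0.945, -0.327, 0.084], [1.0, 0.001, -0.0, -0.0], [0.001, -0.327, 0.945, -0.143], [0.0, 0.0, 0.0, 1.0]]
```

View pics/w1.png

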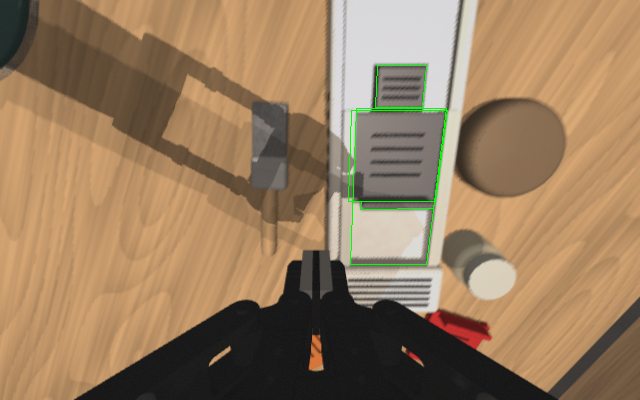

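The wrist view shows the fitted outlines lying on the tab (400,87), the cover (398,155) and the lips to within about 2 px. The pose is good, so I'm moving over the tab.

Emit:
jog_arm(
  series=[
    {"hand": 0,"dx": 91,"dy": 78,"dz": 0,"rx": 0,"ry": 0,"rz": -0.006},
    {"hand": 0,"dx": 91,"dy": 78,"dz": 0,"rx": 0,"ry": 0,"rz": -0.006},
    {"hand": 0,"dx": 91,"dy": 78,"dz": 60,"rx": 0,"ry": 0,"rz": -0.006},
    {"hand": 0,"dx": 91,"dy": 78,"dz": 120,"rx": 0,"ry": 0,"rz": -0.006},
    {"hand": 0,"dx": 91,"dy": 78,"dz": 140,"rx": 0,"ry": 0,"rz": -0.006},
  ],
)

```text
clock: 2.82
position: [0.4775, 0.1022, 0.087]
ee_rot: [-1.666, -2.657, 0.008]
ft_force: [-0.3, 0.0, 0.4]
finger_gap: 0.0001
grasp_force: 0.0
```

```bash
python3 -c "
from h import *
rel(np.load('p.npy'),0,66,10)"
```

```text
t 2.825 d [ 0.5  4.4 17. ] r [-0.007 -0.002  0.   ] F [-0.3  0.   0.4]
```

Emit:
jog_arm(
  series=[
    {"hand": 0,"dx": 0,"dy": 4,"dz": 8,"rx": 0,"ry": 0,"rz": 0},
    {"hand": 0,"dx": 0,"dy": 4,"dz": 14,"rx": 0,"ry": 0,"rz": 0},
    {"hand": 0,"dx": 0,"dy": 4,"dz": 18,"rx": 0,"ry": 0,"rz": 0},
    {"hand": 0,"dx": 0,"dy": 4,"dz": 21,"rx": 0,"ry": 0,"rz": 0},
    {"hand": 0,"dx": 0,"dy": 4,"dz": 24,"rx": 0,"ry": 0,"rz": 0},
  ],
)

```text
clock: 3.45
position: [0.4853, 0.1044, 0.068]
ee_rot: [1.67, 2.66, 0.002]
ft_force: [-1.3, -0.6, 4.4]
finger_gap: 0.0003
grasp_force: 2.0
```

```bash
python3 -c "
from h import *
rel(np.load('p.npy'),0,66,0)"
```

```text
t 3.45 d [ 2.  -3.8  8. ] r [ 0.002  0.    -0.001] F [-1.3 -0.6  4.4]
```

Emit:
jog_arm(
  series=[
    {"hand": 0,"dx": 0,"dy": 0,"dz": 3,"rx": 0,"ry": 0,"rz": 0},
    {"hand": 0,"dx": 0,"dy": 0,"dz": 6,"rx": 0,"ry": 0,"rz": 0},
    {"hand": 0,"dx": 0,"dy": 0,"dz": 8,"rx": 0,"ry": 0,"rz": 0},
    {"hand": 0,"dx": 0,"dy": 0,"dz": 8.5,"rx": 0,"ry": 0,"rz": 0},
    {"hand": 0,"dx": 0,"dy": 0,"dz": 8.5,"rx": 0,"ry": 0,"rz": 0},
  ],
)

```text
clock: 4.08
position: [0.4853, 0.1044, 0.06]
ee_rot: [1.67, 2.66, 0.001]
ft_force: [-2.9, -1.2, 10.4]
finger_gap: 0.0003
grasp_force: 5.6
```

Emit:
jog_arm(
  series=[
    {"hand": 0,"dx": 0,"dy": 0,"dz": 0.6,"rx": 0,"ry": 0,"rz": 0},
    {"hand": 0,"dx": 0,"dy": 0,"dz": -60,"rx": 0,"ry": 0,"rz": 0},
    {"hand": 0,"dx": -50,"dy": -4,"dz": -70,"rx": 0,"ry": 0,"rz": 0},
    {"hand": 0,"dx": -110,"dy": -4,"dz": -70,"rx": 0,"ry": 0,"rz": 0},
    {"hand": 0,"dx": -139,"dy": -4,"dz": -70,"rx": 0,"ry": 0,"rz": 0},
  ],
)

```text
clock: 4.7
position: [0.5422, -0.0248, 0.1287]
ee_rot: [1.672, 2.659, -0.0]
ft_force: [-0.5, 0.0, -0.4]
finger_gap: 0.0001
grasp_force: 0.0
```

Emit:
jog_arm(
  series=[
    {"hand": 0,"dx": 0,"dy": 0,"dz": 0,"rx": 0,"ry": 0,"rz": 0},
  ],
)

```text
clock: 4.82
position: [0.5417, -0.0242, 0.1281]
ee_rot: [-1.674, -2.658, 0.001]
ft_force: [0.6, 0.9, 0.8]
finger_gap: -0.0003
grasp_force: 0.0
```

Run:
```python
from h import *
p=np.load('p.npy')
rel(p,0,-75,10)
o=np.zeros((500,800,3),np.uint8)
s=robot.snapshot("side");a=s["frame"][150:275,280:400];o[:500,:480]=cv2.resize(a,None,fx=4,fy=4,interpolation=cv2.INTER_CUBIC)
s=robot.snapshot("wrist");o[:400,480:]=s["frame"][:,160:480]
cv2.imwrite("pics/w2.png",o)
```

```text
t 4.825 d [ 1.3  1.4 58.1] r [-0.001 -0.    -0.004] F [0.6 0.9 0.8]
```

View pics/w2.png

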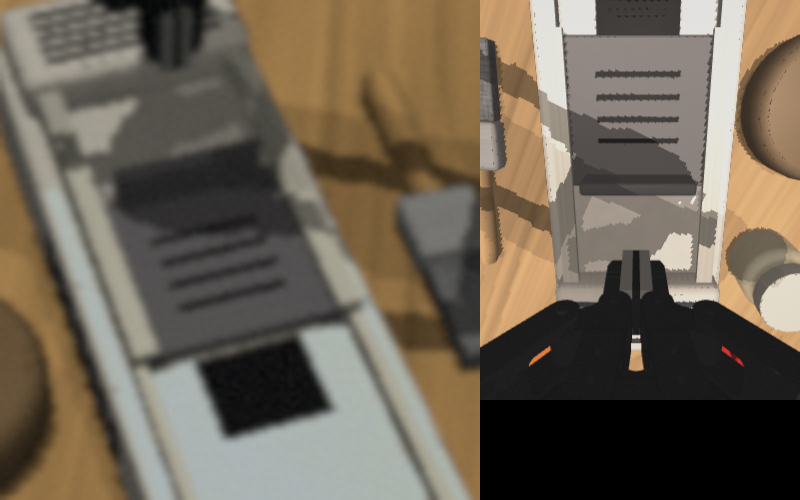

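The tab is flush, showing as a dark square at (265,390), and the cover is undisturbed. The fingers stand over the bare strip behind the rib, so I'm going down.

Emit:
jog_arm(
  series=[
    {"hand": 0,"dx": 1,"dy": 1,"dz": 30,"rx": 0,"ry": 0,"rz": 0},
    {"hand": 0,"dx": 1,"dy": 1,"dz": 50,"rx": 0,"ry": 0,"rz": 0},
    {"hand": 0,"dx": 1,"dy": 1,"dz": 59,"rx": 0,"ry": 0,"rz": 0},
    {"hand": 0,"dx": 1,"dy": 1,"dz": 59,"rx": 0,"ry": 0,"rz": 0},
  ],
)

```text
clock: 5.42
position: [0.5409, -0.0204, 0.0691]
ee_rot: [-1.668, -2.66, 0.001]
ft_force: [0.1, -0.0, 0.1]
finger_gap: -0.0003
grasp_force: 0.0
```

Emit:
jog_arm(
  series=[
    {"hand": 0,"dx": 6,"dy": 0,"dz": 0,"rx": 0,"ry": 0,"rz": 0},
    {"hand": 0,"dx": 12,"dy": 0,"dz": 0,"rx": 0,"ry": 0,"rz": 0},
    {"hand": 0,"dx": 17,"dy": 0,"dz": 0,"rx": 0,"ry": 0,"rz": 0},
    {"hand": 0,"dx": 22,"dy": 0,"dz": 0,"rx": 0,"ry": 0,"rz": 0},
    {"hand": 0,"dx": 27,"dy": 0,"dz": 0,"rx": 0,"ry": 0,"rz": 0},
  ],
)

```text
clock: 6.05
position: [0.5307, 0.0031, 0.0704]
ee_rot: [1.67, 2.659, 0.001]
ft_force: [1.4, -2.1, 1.1]
finger_gap: -0.0001
grasp_force: 1.1
```

```bash
python3 -c "
from h import *
rel(np.load('p.npy'),0,51,10)"
```

```text
t 6.05 d [97.9 -0.6  0.3] r [ 0.001  0.001 -0.   ] F [ 1.4 -2.1  1.1]
```

Emit:
jog_arm(
  series=[
    {"hand": 0,"dx": 9,"dy": 0,"dz": 0,"rx": 0,"ry": 0,"rz": 0},
    {"hand": 0,"dx": 18,"dy": 0,"dz": 0,"rx": 0,"ry": 0,"rz": 0},
    {"hand": 0,"dx": 27,"dy": 0,"dz": 0,"rx": 0,"ry": 0,"rz": 0},
    {"hand": 0,"dx": 36,"dy": 0,"dz": 0,"rx": 0,"ry": 0,"rz": 0},
    {"hand": 0,"dx": 44,"dy": 0,"dz": 0,"rx": 0,"ry": 0,"rz": 0},
  ],
)

```text
clock: 6.68
position: [0.5106, 0.0433, 0.0697]
ee_rot: [-1.67, -2.661, 0.0]
ft_force: [1.4, -2.5, 1.2]
finger_gap: -0.0001
grasp_force: 1.1
```

Emit:
jog_arm(
  series=[
    {"hand": 0,"dx": 9,"dy": 0,"dz": 0,"rx": 0,"ry": 0,"rz": 0},
    {"hand": 0,"dx": 18,"dy": 0,"dz": 0,"rx": 0,"ry": 0,"rz": 0},
    {"hand": 0,"dx": 27,"dy": 0,"dz": 0,"rx": 0,"ry": 0,"rz": 0},
    {"hand": 0,"dx": 36,"dy": 0,"dz": 0,"rx": 0,"ry": 0,"rz": 0},
    {"hand": 0,"dx": 42,"dy": 0,"dz": 0,"rx": 0,"ry": 0,"rz": 0},
  ],
)

```text
clock: 7.3
position: [0.4924, 0.0811, 0.0697]
ee_rot: [-1.67, -2.661, 0.0]
ft_force: [0.1, -1.7, 0.8]
finger_gap: -0.0002
grasp_force: 0.9
```

Run:
```python
from h import *
p=np.load('p.npy')
rel(p,0,51,10)
o=np.zeros((560,800,3),np.uint8)
s=robot.snapshot("side");a=cv2.resize(s["frame"][180:320,290:410],None,fx=4,fy=4,interpolation=cv2.INTER_CUBIC)
for y in(92,107,124):
    q=[tuple(int(v) for v in (w2px(s,seat(p,x,y+45,12))-[290,180]+.5)*4) for x in(-45,45)];cv2.line(a,*q,(0,255,0),1)
o[:,:480]=a
s=robot.snapshot("wrist");o[:400,480:]=s["frame"][:,160:480]
cv2.imwrite("pics/w3.png",o)
```

```text
t 7.3 d [11.  -0.  -0.3] r [-0. -0. -0.] F [ 0.1 -1.7  0.8]
```

View pics/w3.png

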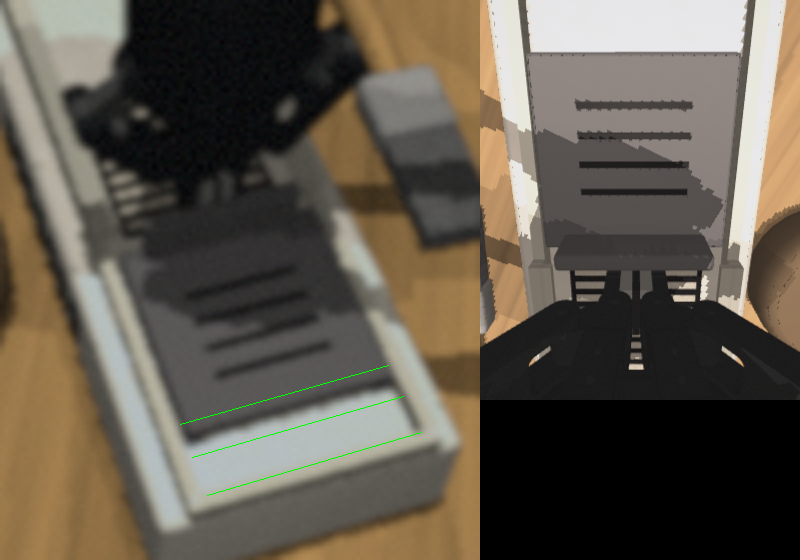

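The cover lies flat with its front edge just past the 92 mm line (the top edge near (190,428)–(393,378)), so it is at about 94 mm. I'll push 13 mm more and then back off.

Emit:
jog_arm(
  series=[
    {"hand": 0,"dx": 5,"dy": 0,"dz": 0,"rx": 0,"ry": 0,"rz": 0},
    {"hand": 0,"dx": 10,"dy": 0,"dz": 0,"rx": 0,"ry": 0,"rz": 0},
    {"hand": 0,"dx": 13,"dy": 0,"dz": 0,"rx": 0,"ry": 0,"rz": 0},
    {"hand": 0,"dx": 13,"dy": 0,"dz": 0,"rx": 0,"ry": 0,"rz": 0},
  ],
)

```text
clock: 7.9
position: [0.4869, 0.0926, 0.0697]
ee_rot: [-1.67, -2.66, -0.0]
ft_force: [0.5, 0.1, 0.4]
finger_gap: -0.0001
grasp_force: 0.0
```

Emit:
jog_arm(
  series=[
    {"hand": 0,"dx": -10,"dy": 0,"dz": 0,"rx": 0,"ry": 0,"rz": 0},
    {"hand": 0,"dx": -25,"dy": 0,"dz": 0,"rx": 0,"ry": 0,"rz": 0},
    {"hand": 0,"dx": -40,"dy": 0,"dz": -50,"rx": 0,"ry": 0,"rz": 0},
    {"hand": 0,"dx": -80,"dy": 0,"dz": -100,"rx": 0,"ry": 0,"rz": 0},
    {"hand": 0,"dx": -130,"dy": 0,"dz": -150,"rx": 0,"ry": 0,"rz": 0},
  ],
)

```text
clock: 8.52
position: [0.5414, -0.0204, 0.2149]
ee_rot: [1.669, 2.66, 0.001]
ft_force: [1.0, 0.6, 0.3]
finger_gap: -0.0003
grasp_force: 0.0
```

Run:
```python
from h import *
p=np.load('p.npy')
o=np.zeros((560,800,3),np.uint8)
s=robot.snapshot("side");a=cv2.resize(s["frame"][180:320,290:410],None,fx=4,fy=4,interpolation=cv2.INTER_CUBIC)
for y in(92,107,124):
    q=[tuple(int(v) for v in (w2px(s,seat(p,x,y+45,12))-[290,180]+.5)*4) for x in(-45,45)];cv2.line(a,*q,(0,255,0),1)
o[:,:480]=a
s=robot.snapshot("wrist");o[:400,480:]=s["frame"][:,160:480]
cv2.imwrite("pics/w4.png",o)
```

```text
(no output)
```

View pics/w4.png

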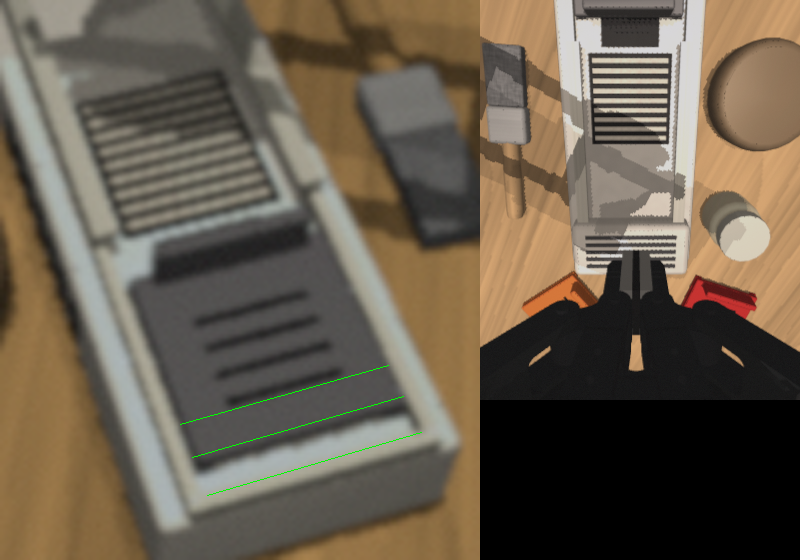

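The cover lies flat on the shelf with its front edge at the 107 mm line, the filter is fully uncovered at (175,150), and the arm is clear. The bystanders haven't moved.

```bash
python3 -c "
from cell import robot
print(robot.sign_off())"
```

```text
the job is handed in; nothing more can be done
None
```

The job is handed in at about 8.5 s on the robot clock: the snap tab is pressed flush, the cover lies flat on the shelf at about 107 mm with the whole filter uncovered, and the cheese, brush and jar were not touched.

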